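Seat a measuring-cell cassette and lock it with the toggle clamp

ROBOT

A 7-joint arm with a two-finger parallel gripper is mounted at the origin on the work surface. World frame = base frame: x ahead of the robot, y to its left, z up, the work surface at z = 0. Lengths are in m, angles in rad, forces in N, time in s.
With the tool pointing down it reaches from about 0.425 to 0.925 m from the base axis. Payload 6.8 kg.
Tool frame: the origin (TCP) lies midway between the tips of the shut fingers; the grasp point (between the pads) lies r.grip_point_offset behind it (r.grip_point_offset is the distance from the TCP to the grasp point, in m); z points along the fingers, y is the direction in which the jaws open and shut (so a half turn about z gives the same grasp; the last joint's range is limited). The gripper opens to 85 mm and grips with 20 to 120 N. Pads are 22 mm wide; open, the fingers measure 114 mm over their backs; the gripper's body (76 mm by 85 mm) begins 54 mm behind the grasp point. The pads swing forward as they close: fully open they stand 13 mm farther back than shut.
Start: joints at [-0.108, 0.477, 0.022, 1.555, -0.011, 1.109, -0.083], TCP at [0.675, 0, 0.231] pointing down, gripper open.
Joint ranges: [-2.96, 2.96], [-0.34, 2.1], [-1.41, 1.46], [0.24, 2.44], [-1.37, 4.51], [0.17, 1.92], [-2.96, 2.96]. Speed limits (rad/s): [2.39, 2.39, 3.14, 3.14, 3.14, 3.14, 3.14].

INTERFACE

Orientations are given as a rotation vector (axis times angle).
In Python, from bench import r gives the robot as it stands. The module is installed in compiled form; this text tells all that it offers.
- The arm moves only by the tool play_rows, never from a script. Its argument "deltas" is a list of rows, each a list of 3 entries, a list of its own where there are three numbers: the finger opening in mm, from 0 to 85.4, then the shift along the tool's x, y, z in mm, then the turn, a rotation vector about the tool's x, y, z in rad. A call has 1 to 8 rows; each row is the pose to reach, as a shift and turn from the pose measured when the call began, along the tool's axes at that moment; what a row does not reach only later rows make up. A row lasts 1/8 s, in which the tool goes at most 62.5 mm and 10.7 degrees, less where a joint would pass 70% of its speed; a pose out of reach is approached as far as the arm can. A call with a gripper value outside its range is refused whole. The fingers move at their own pace and stop on an object; "squeeze" is the grip in N (left out, the last holds). Time passes only in rows, so rows that repeat a pose let the fingers close. It gives the time, the measured TCP pose, the force and the opening at its end, in the units of the state.
- r.get_obs(): the state, without advancing time (a new reading comes with each control period).
- r.grab_frame(name): name is "scene" or "side" or "wrist"; returns (picture, depth): 420x560x3 uint8, red, green, blue; 420x560 float32, m along the optical axis (not along the pixel's ray), 0 where there is no reading.
- r.camera_model(name): a dict with "mtx" (3x3 intrinsics, pixels), "D" ([k1, k2, p1, p2, k3] as OpenCV has them; the pictures are not rectified), "rvec" (rotation vector, rad) and "tvec" (3), from world to camera coordinates, as OpenCV has them; the wrist camera has in their place "T_tool_cam" (4x4, takes a point from camera to tool coordinates, whose origin is the TCP and whose axes are the flange's). Camera axes: x right, y down, z forward; pixel columns grow to the right and rows downward; lengths in m; the calibration is good to about 2 mm. A picture is of the moment at which its call begins: read the wrist's pose just before it. camera_model takes no time and is no camera call.
- r.hand_in(): hands the job in, once; it reports no verdict.
The state is a dict: "clock": time; "joints": joint angles; "qvel": joint speeds; "tau": joint torques, N m; "tcp_pos": TCP position; "orientation": TCP orientation; "contact_force": force on the tool from outside, world axes, zero at the start; "moment": the same for the moment, N m; "grip_width": finger opening in m.
Only numpy, scipy, OpenCV 4.12 (cv2) and the standard library are available. Lean on these libraries where they do the work, as an engineer would, in place of code of your own. Each camera call takes 0.05 s, during which the arm holds its last target. There are 200 camera calls.

TASK

The measuring-cell cassette stands part-way in the guide of the cell stage. Slide it gently along the guide until it is fully home against the end stop, then push the toggle clamp's handle down past its over-centre point so that the clamp locks on the cassette. Keep every push moderate (never above about 35 N), do not lean on the handle once it is down, let go, and leave the other things on the bench where they are.

Things in the scene. Friction and masses are not known exactly. Their poses are not given: they have to be found in the camera images.
- stage: Cell stage, fixed to the bench: grey metal plate 260 (x) x 140 (y) x 12 mm. Origin: centre of its underside, on the bench; its +x is the way the cassette slides home. At its +x end a steel clamp unit (end stop and toggle clamp) is bolted on through slots and shims: the whole unit may be off its nominal place by 12 mm in x, 3 mm in y, 2 mm in height, unmeasured.
- guide_mouth (a point): Centre of the guide's open end, on the plate's top, 12 mm above the bench; axes as the stage. Two aluminium rails, 8 mm wide and 8 mm high (tops 20 mm above the bench), run from here 125 mm along +x, with a 47 mm gap between them, centred.
- nominal_stop (a point): NOMINAL centre of the end stop's face (facing -x), 23 mm above the bench; axes as the stage. The stop is a steel block 40 mm wide, its top 34 mm above the bench. The true face lies up to 12 mm before or behind this point. Lowered, the clamp's spindle (14 mm, rubber tip) presses on the cassette's top 25 mm before the stop face.
- nominal_pivot (a point): NOMINAL handle pivot, 97 mm above the bench, 15 mm beyond the stop face; axes as the stage, the handle turns about y. True pivot: off by the clamp unit's unmeasured offset. Steel side plates around it, 32 mm over all in y, reach 108 mm above the bench. The holding arm with its spindle points from there to -x, raised at the start; its parts stay within 75 mm of the pivot in x and under 130 mm high.
- cassette: Cassette to clamp: plain aluminium block 90 (x) x 44 (y) x 30 (z) mm, 0.2 to 0.45 kg, loose, a round window in each side. Origin: centre of its underside; +x is its front, which meets the stop. It stands in the guide (top 42 mm above the bench), 1.5 mm play each side, its front 20 to 66 mm short of the stop. Push its flat rear face (x = -45 mm) from the open end; it slides at 1 to 3 N.
- stop_pin (a joint): Thin spring-loaded brass presence pin (8 mm diameter) in the end stop, sliding along the stage's x: 0 m = standing 4 mm proud of the stop face (no cassette), 0.004 m = pressed flush, cassette fully home. Its spring needs at most 0.5 N.
- clamp_handle (a joint): Handle angle q, rad. Bar with a black rubber grip 22 mm wide (y), 16 thick, 40 to 130 mm from the pivot, up and towards +x, (1.12 - q) rad above level. Starts at 0 to 0.2, moves at 1 to 2 N; from 0.4 to 0.65 a spring begins to resist, most at 0.6 to 0.75 (7 to 20 N at 85 mm, varies); past 0.93 (over-centre) it springs on to its rigid stop at 1.0 and stays. Let go before, it springs back.
- spare_cassette: A second cassette of the same make, lying on the bench, not in the stage. Leave it. Origin: centre of its underside.
- vial: Small amber vial, 18 mm diameter, 34 mm high, standing on the stage plate beside the guide. Leave it. Origin: centre of its underside.
- wrench: Small steel wrench 90 mm long lying on the stage plate on the other side of the guide. Leave it. Origin: its middle, underneath.
- wash_bottle: White plastic bottle, 70 mm diameter, 160 mm high. Leave it. Origin: centre of its underside.
- beaker: Glass beaker, 70 mm diameter, 85 mm high. Leave it. Origin: centre of its underside.
- jar: Amber jar, 60 mm diameter, 80 mm high. Leave it. Origin: centre of its underside.
- mouse: Black computer mouse 105 x 60 x 34 mm. Leave it. Origin: centre of its underside.

How it is judged:
By the outcome, as a careful person would: the job done as asked, in the order asked, and still so for the second after the job is handed in, with the robot touching nothing.
It also fails if it takes over 58 s, if anything falls off the work surface, if the arm or the gripper's body presses on something with over 40 N, if the wrist force passes 120 N, or if a joint passes its speed limit or range.

## Working session

There is one attempt and no reset: what is moved stays moved. The work goes in short steps, Python scripts to look and compute and a tool call to move; the robot and the scene stay as the last step left them, time stands still between calls to the robot, and variables do not carry over. Pictures are saved under pics/ and viewed, about 8 in all and at most 12, crops included, and the job is handed in when it is done.

Besides the shell and the picture viewer there is one more tool, called after "Call:" as name(argument=value, ...), one argument or row to a line, values as JSON. play_rows: Moves the arm, as the interface text tells. Its arguments: {"type":"object","properties":{"deltas":{"type":"array"},"squeeze":{"type":"number"}},"required":["deltas"]}

```bash
mkdir -p pics
cat > h.py <<'E'
import numpy as np, cv2
from bench import r
def grab(n):
    o=r.get_obs(); im,d=r.grab_frame(n); return o,im,d
def pose(o):
    T=np.eye(4); T[:3,:3]=cv2.Rodrigues(np.array(o["orientation"],float))[0]; T[:3,3]=o["tcp_pos"]; return T
def cam(n,o=None):
    c=r.camera_model(n); K=np.array(c["mtx"],float); D=np.array(c["D"],float)
    if n=="wrist": return K,D,pose(o)@np.array(c["T_tool_cam"])
    T=np.eye(4); T[:3,:3]=cv2.Rodrigues(np.array(c["rvec"],float))[0]; T[:3,3]=np.ravel(c["tvec"]); return K,D,np.linalg.inv(T)
def cloud(n,d,o=None):
    K,D,T=cam(n,o); h,w=d.shape; u,v=np.meshgrid(np.arange(w),np.arange(h))
    p=cv2.undistortPoints(np.stack([u,v],-1).reshape(-1,1,2).astype(float),K,D).reshape(h,w,2)
    P=np.dstack([p*d[...,None],d]); return P@T[:3,:3].T+T[:3,3]
def onplane(n,px,z,o=None):
    K,D,T=cam(n,o); p=cv2.undistortPoints(np.array(px,float).reshape(-1,1,2),K,D).reshape(-1,2)
    q=np.c_[p,np.ones(len(p))]@T[:3,:3].T; return T[:3,3]+q*((z-T[2,3])/q[:,2:])
def save(n,im): cv2.imwrite("pics/"+n+".png",im[...,::-1])
E
python3 - <<'E'
from h import *
out=[]
for n in ["scene","side"]:
    o,im,d=grab(n); np.savez(n,im=im,d=d); out.append(im); print(n,cam(n,o)[2].round(3).tolist(),(d>0).mean())
o,im,d=grab("wrist"); np.savez("wrist",im=im,d=d); save("w0",im); save("sc0",out[0]); save("si0",out[1])
print(o["tcp_pos"],o["orientation"],o["contact_force"],r.grip_point_offset,cam("wrist",o)[2].round(3).tolist())
E
```

```text
scene [[-0.384, 0.676, -0.629, 1.507], [0.923, 0.293, -0.249, 0.4], [0.016, -0.677, -0.736, 1.183], [0.0, 0.0, 0.0, 1.0]] 0.9958630952380952
side [[-0.883, -0.364, 0.296, 0.032], [-0.469, 0.678, -0.566, 1.002], [0.005, -0.639, -0.77, 1.413], [0.0, 0.0, 0.0, 1.0]] 0.9959991496598639
[6.74486871e-01 1.26138468e-05 2.30417643e-01] [-2.22063791e+00 -2.22068052e+00  1.92863756e-03] [0.21430134 0.48209014 0.93285882] 0.0187 [[1.0, 0.0, -0.001, 0.675], [0.0, -0.955, -0.297, 0.075], [-0.001, 0.297, -0.955, 0.374], [0.0, 0.0, 0.0, 1.0]]
```

View pics/sc0.png

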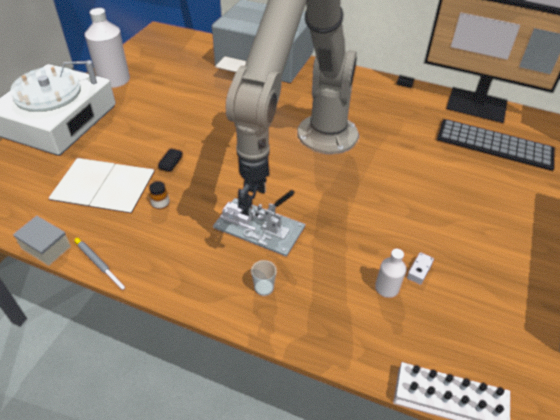

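View pics/si0.png

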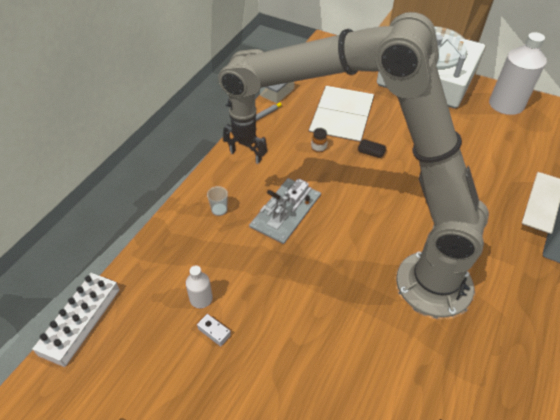

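The scene view (looking back at the robot) has the stage at about (262,224), with the handle at (284,198). In the side view the stage is at (286,210) and the handle at (274,195). Next I'll look at enlarged crops and the wrist view, and get points from depth.

Run:
```python
from h import *
S=np.load("scene.npz");Z=np.load("side.npz")
a=cv2.resize(S["im"][175:265,200:320],(800,600),interpolation=cv2.INTER_CUBIC)
b=cv2.resize(Z["im"][165:255,235:355],(800,600),interpolation=cv2.INTER_CUBIC)
c=np.vstack([cv2.resize(a,(400,300)),cv2.resize(b,(400,300))]); 
w=cv2.resize(np.load("wrist.npz")["im"],(400,300)); save("m0",np.hstack([c,np.vstack([w,np.zeros_like(w)])]))
for n,A,(x0,y0,x1,y1) in [("scene",S,(200,175,320,265)),("side",Z,(235,165,355,255))]:
    P=cloud(n,A["d"])[y0:y1,x0:x1].reshape(-1,3)
    im=A["im"][y0:y1,x0:x1].reshape(-1,3).astype(int)
    pl=(P[:,2]>.006)&(P[:,2]<.018)&(im.max(1)-im.min(1)<40)
    q=P[pl]; print(n,pl.sum(),cv2.minAreaRect((q[:,:2]*1000).astype(np.float32)))
    h=(P[:,2]>.028)&(P[:,2]<.22)&(im.max(1)<60); print("dark",P[h].mean(0),P[h].min(0),P[h].max(0),h.sum())
```

```text
scene 1659 ((553.2916259765625, -42.73504638671875), (261.7397155761719, 146.63917541503906), 87.01840209960938)
dark [0.56080797 0.03711782 0.16830042] [ 0.49032688 -0.10794673  0.04286243] [0.57172913 0.06774297 0.20371107] 73
side 1407 ((548.7067260742188, -51.79168701171875), (286.3315734863281, 142.17164611816406), 86.51690673828125)
dark [0.53213208 0.01084288 0.14397014] [ 0.48684037 -0.10659885  0.03917147] [0.55436551 0.06804898 0.2053769 ] 35
```

View pics/m0.png

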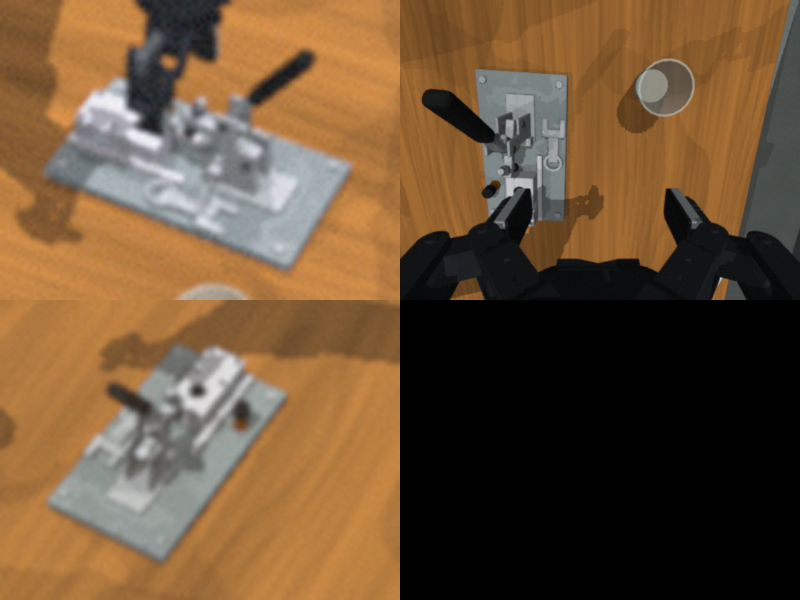

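The wrist view shows the stage with its +x roughly along world +y: the clamp and handle are at the top, the cassette near the fingers. The wrench is on the world +x side and the vial on the -x side. I'll centre the wrist camera over the stage for a precise view.

Call:
play_rows(
  deltas=[
    [85,[0,-20,-15],[0,0,0]],
    [85,[-10,-60,-30],[0,0,0]],
    [85,[-20,-100,-40],[0,0,0]],
    [85,[-20,-125,-40],[0,0,0]],
    [85,[-20,-125,-40],[0,0,0]],
    [85,[-20,-125,-40],[0,0,0]],
  ],
)

```text
clock: 0.9
tcp_pos: [0.5503, -0.0198, 0.2707]
orientation: [-2.221, -2.221, 0.001]
contact_force: [0.7, -0.1, 0.2]
grip_width: 0.0849
```

Run:
```python
from h import *
o,im,d=grab("wrist"); np.savez("w1",im=im,d=d,tp=o["tcp_pos"],ori=o["orientation"]); save("w1",cv2.resize(im,(800,600),interpolation=cv2.INTER_CUBIC))
P=cloud("wrist",d,o); print(o["tcp_pos"],o["contact_force"])
h,w=d.shape; f=im.astype(int); g=f.max(2)-f.min(2)<40
m=(P[...,2]>.007)&(P[...,2]<.017)&g&(abs(P[...,0]-.55)<.12)&(abs(P[...,1]+.05)<.18)
print("plate",np.median(P[m][:,2]),cv2.minAreaRect((P[m][:,:2]*1000).astype(np.float32)))
# height map printed on coarse grid along stage
for y in np.arange(-.20,.15,.01):
    print("%.2f"%y,*["%3d"%(1000*np.median(P[...,2][(abs(P[...,1]-y)<.005)&(abs(P[...,0]-x)<.004)]) if ((abs(P[...,1]-y)<.005)&(abs(P[...,0]-x)<.004)).any() else -1) for x in np.arange(.47,.64,.008)])
```

```text
[ 0.55034172 -0.01978273  0.27071444] [ 0.67721754 -0.12682177  0.20365854]
plate 0.01256947416003823 ((549.4484252929688, -45.60540771484375), (259.6719055175781, 140.2895050048828), 86.43257904052734)
-0.20   0   0   0   0   0   0   0   0   0   0   0   0   0   0   0   0   0   0   0   0   0   0
-0.19   0   0   0   0   0   0   0   0   0   0   0   0   0   0   0   0   0   0   0   0   0   0
-0.18   0   0   1   0   0   0   0  -1  -1  -1  -1  -1   1   0  10  11  12  12   0   0   0   0
-0.17   0  12  12  12  12  12  19  -1  42  42  42  41  20  13  12  12  12  12   1   0   0   0
-0.16   0  12  14  12  12  13  20  42  42  42  42  42  40  19  12  12  13  13   1   0   0   0
-0.15   0  12  13  12  12  12  20  42  42  42  42  42  41  19  12  12  12  12  11   0   0   0
-0.14   0  12  12  12  12  12  20  42  42  42  42  42  42  20  12  12  12  12  11   1   0   0
-0.13   0  12  12  12  12  12  20  42  42  42  42  42  41  20  12  12  12  12  12   0   0   0
-0.12   0  12  13  12  12  12  20  42  42  42  42  42  42  20  12  12  12  12  12   0   0   0
-0.11   0  12  13  46  16  12  20  42  42  42  42  
[... 1677 characters left out ...]
2 200 200 199  11  12  12  12  12  14  12   0   0
0.08   0   0  11  12  12  12  12  12  12  12  12  12  12  12  11  12  11  11  11  10   0   0
0.09   0   0   0   1   1   0   0   0   0   0   0   0   0   1   0   0   0   0   0   0   0   0
0.10   0   0   0   0   0   0   0   0   0   0   0   0   0   0   0   0   0   0   0   0   0   0
0.11   0   0   0   0   0   0   0   0   0   0   0   0   0   0   0   0   0   0   0   0   0   0
0.12   0   0   0   0   0   0   0   0   0   0   0   0   0   0   0   0   0   0   0   0   0   0
0.13   0   0   0   0   0   0   0   0   0   0   0   0   0   0   0   0   0   0   0   0   0   0
0.14   0   0   0   0   0   0   0   0   0   0   0   0   0   0   0   0   0   0   0   0   0   0
```

View pics/w1.png

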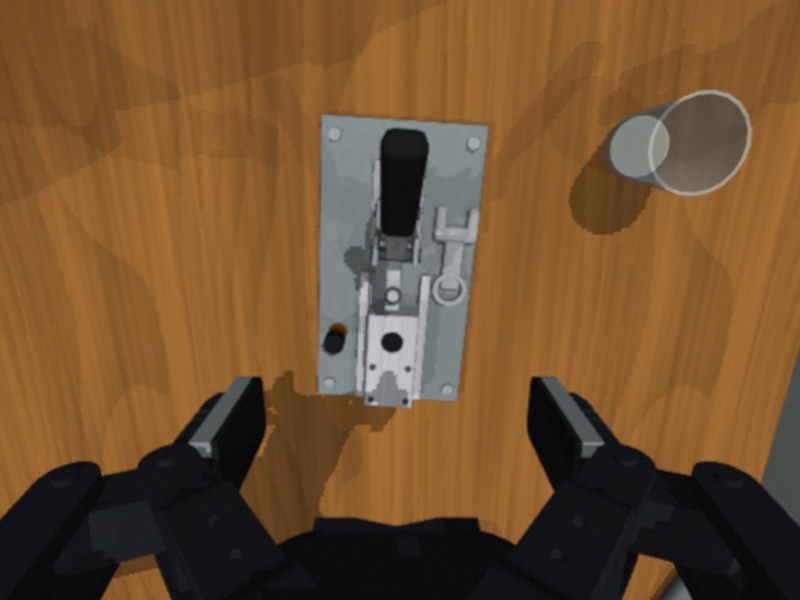

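The view confirms it. The cassette is at (391,360), its rear just overhanging the plate's open end. The grip runs from (398,235) to (404,130), the vial is at (333,342) and the wrench at (452,255). Next I'll fit the cassette faces, the grip line and the unit's features in stage axes.

Run:
```python
from h import *
A=np.load("w1.npz"); im,d=A["im"].astype(int),A["d"]; o=dict(tcp_pos=A["tp"],orientation=A["ori"])
P=cloud("wrist",d,o); g=im.max(2)-im.min(2)<40
box=(abs(P[...,0]-.55)<.12)&(abs(P[...,1]+.05)<.18)
m=(P[...,2]>.007)&(P[...,2]<.017)&g&box
(c,s,a)=cv2.minAreaRect((P[m][:,:2]*1000).astype(np.float32))
c=np.array(c)/1000; a=np.radians(a); ux=np.array([np.cos(a),np.sin(a)]); uy=np.array([-ux[1],ux[0]])
X=(P[...,:2]-c)@ux; Y=(P[...,:2]-c)@uy; Z=P[...,2]
t=(Z>.037)&(Z<.047)&(abs(Y)<.035)&(X<-.02)&box
print("axis",np.degrees(a)); print("cass rect",cv2.minAreaRect((P[t][:,:2]*1000).astype(np.float32)), "X",np.percentile(X[t],[.5,2,50,98,99.5]),"Y",np.percentile(Y[t],[1,50,99]))
rl=(Z>.017)&(Z<.0225)&(abs(Y)<.035)&(abs(Y)>.02)&(X<.0)
print("rails X",np.percentile(X[rl],[1,50,99]),[np.percentile(Y[rl&(k*Y>0)],[2,50,98]) for k in(1,-1)])
k=(Z>.11)&(Z<.22)&(im.max(2)<70)&(abs(Y)<.03)&(X>.01)&(X<.16)
pts=np.c_[X[k],Z[k]]; print("grip",k.sum(),pts.min(0),pts.max(0),"Y",np.percentile(Y[k],[2,50,98]))
for b in np.arange(.04,.14,.01):
    q=k&(abs(X-b)<.005)
    if q.sum()>5: print("  X%.2f z top %.4f med %.4f Y %.4f n%d"%(b,np.percentile(Z[q],95),np.median(Z[q]),np.median(Y[q]),q.sum()))
print("centreline height profile")
for b in np.arange(-.03,.10,.005):
    q=(abs(X-b)<.0025)&(abs(Y)<.02)&(Z<.14); print("  %.3f"%b,*["%3d"%(1000*np.median(Z[q&(abs(Y-y)<.0025)])) if (q&(abs(Y-y)<.0025)).any() else " - " for y in np.arange(-.02,.021,.004)])
print("W", c,ux)
```

```text
axis 86.43257904052734
cass rect ((545.9235229492188, -121.8057632446289), (90.64044189453125, 44.521270751953125), 86.16551971435547) X [-0.12051217 -0.11870206 -0.07296003 -0.03183761 -0.03133374] Y [-0.02260418 -0.00103465  0.02047158]
rails X [-0.12288303 -0.05625988 -0.0008056 ] [array([0.02291693, 0.02676395, 0.0306773 ]), array([-0.03194497, -0.02818861, -0.0241897 ])]
grip 2154 [0.03882652 0.11029166] [0.11228096 0.20704074] Y [-0.00802495  0.00204233  0.01189034]
  X0.05 z top 0.1404 med 0.1316 Y 0.0007 n28
  X0.06 z top 0.1538 med 0.1470 Y 0.0020 n222
  X0.07 z top 0.1683 med 0.1612 Y 0.0018 n284
  X0.08 z top 0.1827 med 0.1758 Y 0.0021 n332
  X0.09 z top 0.1973 med 0.1902 Y 0.0020 n411
  X0.10 z top 0.2062 med 0.2037 Y 0.0021 n523
  X0.11 z top 0.2059 med 0.2036 Y 0.0022 n351
centreline height profile
  -0.030  28  27  27  27  36  36  37  31  25  25  25
  -0.025  12  12  12  12  -   -   -   12  12  11  11
  -0.020  12  12  12  12  -   -   -   12  12  12  12
  -0.015  12  12  12  12  -   82  82  12  12  12  12
  -0.010  13  12  12  12  82  83  83  46  12  12  12
  -0.005  1
[... 433 characters left out ...]
 107 106 102 101 107 102
  0.040  17 100 107  98 112 113 114 111 100 107 100
  0.045  17 106 107  88 121 120 121 121 105 106  17
  0.050  17  71  90  -  128 128 128 128  84  79  17
  0.055  17  70  71 138 139 136 131 139 138  71  61
  0.060  17  62  70 137  -   -   -   -  139  71  61
  0.065  17  59  -   -   -   -   -   -   -   71  17
  0.070  16  17  -   -   -   -   -   -   -   38  17
  0.075  17  -   -   -   -   -   -   -   -   17  17
  0.080  -   -   -   -   -   -   -   -   -   -   17
  0.085  17  -   -   -   -   -   -   -   -   -   16
  0.090  -   -   -   -   -   -   -   -   -   -   17
  0.095  -   -   -   -   -   -   -   -   -   -   17
W [ 0.54944843 -0.04560541] [0.06222302 0.99806227]
```

Run:
```python
from h import *
P=cloud("scene",np.load("scene.npz")["d"])
for n,p in dict(jar=(158,195),mouse=(170,160),beaker=(264,278),book=(100,185),bottle=(390,275)).items(): print(n,P[p[1],p[0]].round(3))
q=P[(P[...,0]>.3)&(P[...,0]<.85)&(P[...,1]<-.21)&(P[...,1]>-.45)&(P[...,2]>.025)]
print(len(q), q.min(0) if len(q) else "", q.max(0) if len(q) else "")
```

```text
jar [ 0.604 -0.375  0.06 ]
mouse [ 0.415 -0.448  0.033]
beaker [0.736 0.056 0.01 ]
book [ 0.6   -0.622  0.008]
bottle [0.654 0.393 0.103]
474 [ 0.34772763 -0.44980861  0.02500533] [ 0.61652212 -0.35437731  0.0859546 ]
```

Call:
play_rows(
  deltas=[
    [40,[-35,-2,0],[0,0.1,0]],
    [0,[-85,-4,10],[-0.005,0.2,0.03]],
    [0,[-135,-7,30],[-0.01,0.3,0.045]],
    [0,[-180,-9,60],[-0.014,0.4,0.06]],
    [0,[-205,-11,90],[-0.014,0.44,0.064]],
    [0,[-205,-11,130],[-0.014,0.44,0.064]],
    [0,[-205,-11,150],[-0.014,0.44,0.064]],
    [0,[-205,-11,150],[-0.014,0.44,0.064]],
  ],
  squeeze=30,
)

```text
clock: 1.95
tcp_pos: [0.5393, -0.2236, 0.1193]
orientation: [-2.043, -1.916, -0.455]
contact_force: [0.3, -1.1, 0.3]
grip_width: 0.0
```

Call:
play_rows(
  deltas=[
    [0,[-10,0,30],[0,0,0]],
    [0,[-21,0,60],[0,0,0]],
    [0,[-30,0,80],[0,0,0]],
    [0,[-30.5,0,88.5],[0,0,0]],
    [0,[-30.5,0,88.5],[0,0,0]],
    [0,[-30.5,0,88.5],[0,0,0]],
  ],
)

```text
clock: 2.7
tcp_pos: [0.5403, -0.2138, 0.0273]
orientation: [-2.044, -1.918, -0.456]
contact_force: [0.6, -0.9, -0.1]
grip_width: -0.0004
```

Run:
```python
from h import *
from scipy.spatial.transform import Rotation as R
o,im,d=grab("wrist"); print(o["tcp_pos"],o["contact_force"]); save("w2",cv2.resize(im,(800,600)))
print(pose(o)[:3,:3].round(3)); print("tool delta per mm along guide", (pose(o)[:3,:3].T@np.array([.0645,.998,0])).round(3))
```

```text
[ 0.54033815 -0.21382371  0.02732957] [ 0.57434186 -0.87526963 -0.0820033 ]
[[ 0.058  0.998  0.025]
 [ 0.903 -0.063  0.426]
 [ 0.427 -0.002 -0.904]]
tool delta per mm along guide [0.904 0.001 0.427]
```

View pics/w2.png

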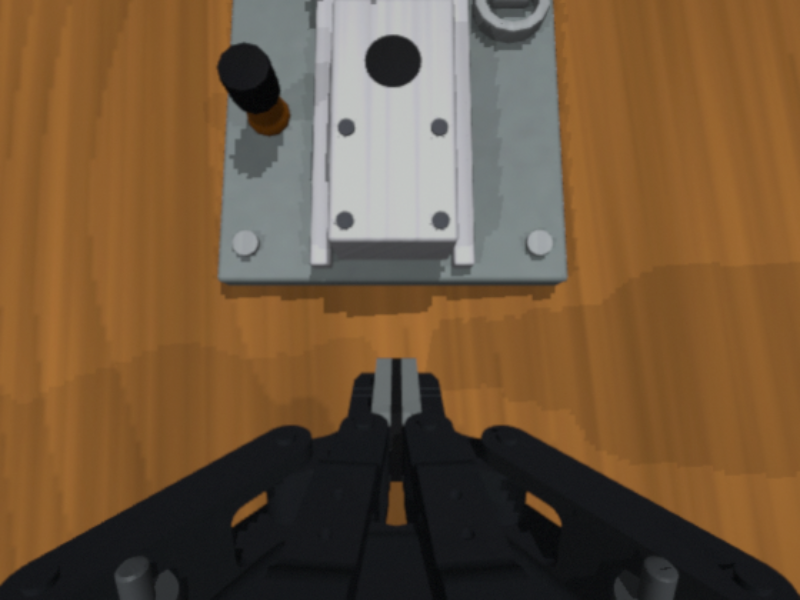

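The picture shows the shut fingers at (397,365), centred behind the cassette's rear face at (393,245) with clear rails either side. Pushing slowly now.

Call:
play_rows(
  deltas=[
    [0,[7.2,0,3.4],[0,0,0]],
    [0,[14.5,0,6.8],[0,0,0]],
    [0,[21.7,0,10.2],[0,0,0]],
    [0,[27.1,0,12.8],[0,0,0]],
    [0,[31.6,0,14.9],[0,0,0]],
    [0,[36.2,0,17.1],[0,0,0]],
    [0,[40.7,0,19.2],[0,0,0]],
    [0,[45.2,0,21.4],[0,0,0]],
  ],
)

```text
clock: 3.75
tcp_pos: [0.5435, -0.1645, 0.0273]
orientation: [-2.046, -1.918, -0.456]
contact_force: [0.1, -3.4, 1.0]
grip_width: 0.0001
```

Call:
play_rows(
  deltas=[
    [0,[3.6,0,1.7],[0,0,0]],
    [0,[7.2,0,3.4],[0,0,0]],
    [0,[10.8,0,5.1],[0,0,0]],
    [0,[14.5,0,6.8],[0,0,0]],
    [0,[18.1,0,8.5],[0,0,0]],
    [0,[21.7,0,10.2],[0,0,0]],
    [0,[24.4,0,11.5],[0,0,0]],
    [0,[25.3,0,12],[0,0,0]],
  ],
)

```text
clock: 4.75
tcp_pos: [0.5454, -0.1363, 0.0272]
orientation: [-2.045, -1.918, -0.456]
contact_force: [-0.8, -4.0, 1.3]
grip_width: -0.0
```

Run:
```python
from h import *
o,im,d=grab("wrist"); print(o["tcp_pos"],o["contact_force"]); save("w3",cv2.resize(im,(800,600)))
P=cloud("wrist",d,o); c=np.array([.54945,-.0456]); ux=np.array([.0645,.998]); uy=np.array([-.998,.0645])
X=(P[...,:2]-c)@ux; Y=(P[...,:2]-c)@uy; Z=P[...,2]
t=(Z>.037)&(Z<.047)&(abs(Y)<.028)&(X<.03)&(X>-.12); print("cass X",np.percentile(X[t],[.5,2,50,98,99.5]))
s=(Z>.030)&(Z<.0375)&(abs(Y)<.025)&(X>-.01)&(X<.06); print("stop top X",np.percentile(X[s],[2,10,50,90]) if s.any() else 0, s.sum())
```

```text
[ 0.54535424 -0.13625657  0.0272237 ] [-0.78062854 -3.98094822  1.30047055]
cass X [-0.09121065 -0.08763382 -0.04457793  0.00372546  0.00608906]
stop top X [0.01882348 0.01934661 0.02425508 0.03082219] 1174
```

View pics/w3.png

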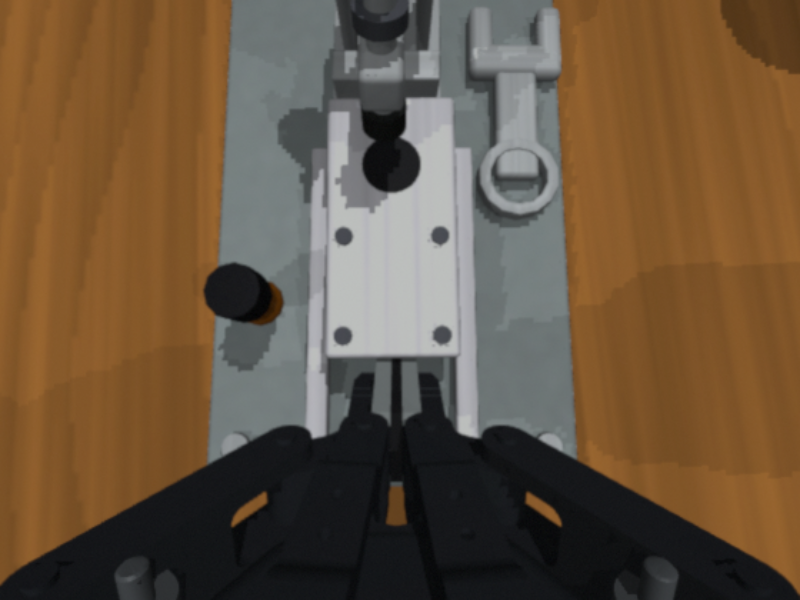

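The cassette now sits at cols 327–460 with its front at row 98. The stop block shows at (385,72) and the spindle is still raised above it. About 15 mm remains, so I'll approach slower and then in 1 mm steps.

Call:
play_rows(
  deltas=[
    [0,[2.7,0,1.3],[0,0,0]],
    [0,[5.4,0,2.6],[0,0,0]],
    [0,[8.1,0,3.8],[0,0,0]],
    [0,[9.9,0,4.7],[0,0,0]],
    [0,[10.8,0,5.1],[0,0,0]],
    [0,[11.3,0,5.3],[0,0,0]],
  ],
)

```text
clock: 5.55
tcp_pos: [0.5462, -0.1245, 0.0272]
orientation: [-2.047, -1.918, -0.455]
contact_force: [-0.7, -5.3, 1.4]
grip_width: -0.0003
```

Call:
play_rows(
  deltas=[
    [0,[0.9,0,0.4],[0,0,0]],
    [0,[1.6,0,0.8],[0,0,0]],
    [0,[1.8,0,0.9],[0,0,0]],
  ],
)

```text
clock: 5.92
tcp_pos: [0.5462, -0.1244, 0.0272]
orientation: [-2.05, -1.918, -0.454]
contact_force: [-2.0, -6.9, 3.3]
grip_width: -0.0
```

Call:
play_rows(
  deltas=[
    [0,[1.3,0,0.6],[0,0,0]],
    [0,[2.7,0,1.3],[0,0,0]],
    [0,[2.7,0,1.3],[0,0,0]],
    [0,[2.7,0,1.3],[0,0,0]],
  ],
)

```text
clock: 6.42
tcp_pos: [0.5462, -0.1244, 0.0272]
orientation: [-2.054, -1.918, -0.452]
contact_force: [-3.7, -9.3, 4.1]
grip_width: -0.0002
```

Run:
```python
from h import *
o,im,d=grab("wrist"); print(o["tcp_pos"],o["contact_force"]); save("w4",cv2.resize(im[40:250,180:400],(800,600)))
P=cloud("wrist",d,o); c=np.array([.54945,-.0456]); ux=np.array([.0645,.998]); uy=np.array([-.998,.0645])
X=(P[...,:2]-c)@ux; Y=(P[...,:2]-c)@uy; Z=P[...,2]
t=(Z>.037)&(Z<.047)&(abs(Y)<.028)&(X<.04)&(X>-.12); print("cass X",np.percentile(X[t],[.5,2,50,98,99.5]),"rect",cv2.minAreaRect((P[t][:,:2]*1000).astype(np.float32)))
s=(Z>.030)&(Z<.0365)&(abs(Y)<.025)&(X>-.01)&(X<.06); print("stop top X",np.percentile(X[s],[2,10,50,90]), s.sum())
```

```text
[ 0.54620476 -0.12441347  0.02721165] [-3.67751896 -9.34146307  4.08793236]
cass X [-0.07923339 -0.07591399 -0.03437891  0.01749884  0.03209448] rect ((548.533447265625, -66.10116577148438), (120.99234008789062, 44.27892303466797), 87.0015640258789)
stop top X [0.0233378  0.02433558 0.02774774 0.03199897] 693
```

View pics/w4.png

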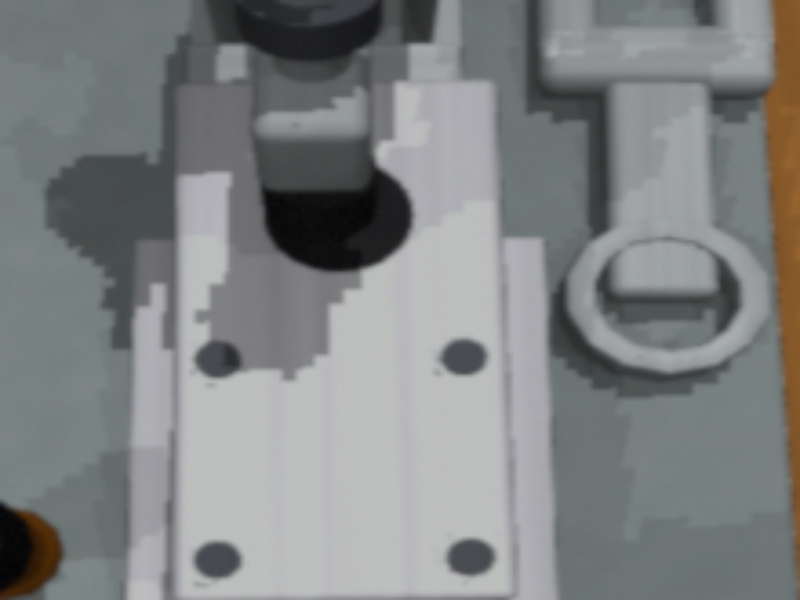

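Run:
```python
from h import *
o,im,d=grab("wrist")
P=cloud("wrist",d,o); c=np.array([.54945,-.0456]); ux=np.array([.0645,.998]); uy=np.array([-.998,.0645])
X=(P[...,:2]-c)@ux*1e3; Y=(P[...,:2]-c)@uy*1e3; Z=P[...,2]*1e3
for y in (-16,-13,10,13):
    # column whose Y at X~15 is nearest y
    j=np.argmin(np.where((abs(X-12)<2)&(abs(Z-42)<2),abs(Y-y),99).min(0))
    i=[k for k in range(420) if 5<X[k,j]<40]
    print(y,j,[(round(X[k,j],1),round(Z[k,j],1)) for k in i][::-1][:32])
t=(abs(Z-42)<2)&(abs(Y)<26)&(X<5)&(X>-100); print("rear", [round(float(np.percentile(X[t&(abs(Y-y)<3)],.5)),1) for y in (-19,-13,13,19)])
for y in (-19,-10,10,19): 
    pass
e=[(x,np.percentile(Y[t&(abs(X-x)<3)],[1,99]).mean().round(2)) for x in (-60,-45,-30,-15,0)]; print("cass mid Y along X",e)
```

```text
-16 305 [(np.float64(5.5), np.float64(42.3)), (np.float64(5.6), np.float64(43.0)), (np.float64(6.1), np.float64(43.1)), (np.float64(7.0), np.float64(42.3)), (np.float64(7.4), np.float64(42.6)), (np.float64(7.5), np.float64(43.3)), (np.float64(8.5), np.float64(42.4)), (np.float64(8.9), np.float64(42.6)), (np.float64(9.2), np.float64(43.1)), (np.float64(10.0), np.float64(42.6)), (np.float64(10.9), np.float64(41.9)), (np.float64(11.1), np.float64(42.4)), (np.float64(11.7), np.float64(42.3)), (np.float64(12.1), np.float64(42.6)), (np.float64(12.2), np.float64(43.3)), (np.float64(13.3), np.float64(42.2)), (np.float64(13.4), np.float64(43.0)), (np.float64(14.3), np.float64(42.3)), (np.float64(14.8), np.float64(42.3)), (np.float64(14.8), np.float64(43.4)), (np.float64(15.8), np.float64(42.6)), (np.float64(15.8), np.float64(43.4)), (np.float64(16.6), np.float64(42.9)), (np.float64(17.3), np.float64(42.6)), (np.float64(17.7), np.float64(42.9)), (np.float64(18.8), np.float64(41.9)), (np.float64(23.2), np.float64(35.5)), (np.float64(24.5), np.float64(34.4)), (np.float64(24.9), np.float64(34.5))
[... 3240 characters left out ...]
5.4), np.float64(41.6)), (np.float64(15.0), np.float64(43.1)), (np.float64(15.6), np.float64(43.0)), (np.float64(17.0), np.float64(41.5)), (np.float64(17.5), np.float64(41.5)), (np.float64(17.6), np.float64(42.4)), (np.float64(17.0), np.float64(44.2)), (np.float64(23.1), np.float64(35.0)), (np.float64(23.5), np.float64(35.2)), (np.float64(24.2), np.float64(34.9)), (np.float64(25.2), np.float64(34.3)), (np.float64(25.6), np.float64(34.5)), (np.float64(26.3), np.float64(34.4)), (np.float64(26.5), np.float64(34.9))]
rear [-70.4, -78.5, -77.6, -70.7]
cass mid Y along X [(-60, np.float64(-0.82)), (-45, np.float64(-0.59)), (-30, np.float64(-0.35)), (-15, np.float64(-0.45)), (0, np.float64(-0.28))]
```

Rear at X≈−71 mm and front at X≈18.5 mm, against a stop face measured at 18.8 mm. The push also stalled rigidly, so the cassette is home. Backing away, then up.

Call:
play_rows(
  deltas=[
    [0,[-15,0,-7],[0,0,0]],
    [0,[-36,0,-17],[0,0,0]],
    [0,[-17,0,-58],[0,0,0]],
    [0,[4,0,-103],[0,0,0]],
    [0,[26,0,-148],[0,0,0]],
    [0,[47,0,-193],[0,0,0]],
    [0,[68,0,-237],[0,0,0]],
    [0,[68,0,-237],[0,0,0]],
  ],
)

```text
clock: 7.52
tcp_pos: [0.5455, -0.1639, 0.275]
orientation: [-2.058, -1.923, -0.458]
contact_force: [-0.7, 0.3, -1.5]
grip_width: 0.0001
```

```bash
cat > wp.py <<'E'
from h import *
c=np.array([.54945,-.0456]); ux=np.array([.0645,.998]); uy=np.array([-.998,.0645])
def W(X,Z,Y=2.): return np.r_[c+X*ux/1e3+Y*uy/1e3,Z/1e3]
def H(q,s=100.,off=11.):
    t=1.12-q; return W(34.5+s*np.cos(t)-8*np.sin(t)-off,97+s*np.sin(t)+8*np.cos(t))
def delta(o,p): T=pose(o); return (T[:3,:3].T@(p-T[:3,3])*1e3).round(1)
E
python3 - <<'E'
from wp import *
o,im,d=grab("wrist"); print(o["tcp_pos"],o["contact_force"]); np.savez("w5",im=im,d=d,tp=o["tcp_pos"],ori=o["orientation"])
print(delta(o,W(55,265)),H(.1)); 
P=cloud("wrist",d,o); X=(P[...,:2]-c)@ux; Y=(P[...,:2]-c)@uy; Z=P[...,2]
t=(abs(Z-.042)<.003)&(abs(Y)<.026)&(X<.03)&(X>-.12); print("cass X",np.percentile(X[t],[.5,2,98,99.5]))
print(pose(o)[:3,:3].round(3))
E
```

```text
[ 0.54545277 -0.16392112  0.27502966] [-0.65021889  0.34435095 -1.52833988]
[153.2  -6.5  81.6] [0.55190577 0.02341069 0.18639773]
cass X [-0.07045592 -0.06937332  0.01657887  0.01849583]
[[ 0.06   0.998  0.035]
 [ 0.906 -0.069  0.417]
 [ 0.418  0.007 -0.908]]
```

Call:
play_rows(
  deltas=[
    [0,[30,-1,10],[0,-0.1,0]],
    [0,[65,-2,30],[0,-0.2,0]],
    [0,[100,-4,50],[0,-0.3,0]],
    [0,[135,-6,70],[0,-0.4,0]],
    [0,[153,-6.5,81.5],[0,-0.43,0]],
    [0,[153,-6.5,81.5],[0,-0.43,0]],
    [0,[153,-6.5,81.5],[0,-0.43,0]],
  ],
)

```text
clock: 8.45
tcp_pos: [0.5492, 0.0079, 0.2616]
orientation: [-2.298, -2.141, -0.003]
contact_force: [-0.0, -0.0, 0.4]
grip_width: -0.0002
```

Run:
```python
from wp import *
o,im,d=grab("wrist"); print(o["tcp_pos"],o["contact_force"]); save("w6",cv2.resize(im,(800,600)))
print(pose(o)[:3,:3].round(3)); P=cloud("wrist",d,o); X=(P[...,:2]-c)@ux; Y=(P[...,:2]-c)@uy; Z=P[...,2]
k=(Z>.11)&(Z<.22)&(im.max(2)<70)&(abs(Y)<.02)&(X>.07)&(X<.13); print(k.sum(),np.percentile(Y[k],[2,50,98]) if k.any() else 0)
for b in (.08,.09,.1):
    q=k&(abs(X-b)<.003); print(b,np.median(Z[q]) if q.any() else 0,q.sum())
R0=H(.1)
for q in (.05,.156,.3,.45,.6,.7,.8,.9,.95,1.): print(q,delta(o,H(q)))
```

```text
[0.54921625 0.0079354  0.26156381] [-0.01531227 -0.03889113  0.3799897 ]
[[ 0.071  0.997  0.001]
 [ 0.997 -0.071  0.002]
 [ 0.002  0.001 -1.   ]]
1505 [-0.0076534   0.00201034  0.012119  ]
0.08 0.17537323095494933 152
0.09 0.19005145611610436 192
0.1 0.2039644388527862 268
0.05 [11.   1.6 73. ]
0.156 [20.4  1.5 77.9]
0.3 [32.3  1.4 86. ]
0.45 [43.4  1.4 96.3]
0.6 [ 52.7   1.3 108. ]
0.7 [ 58.    1.3 116.6]
0.8 [ 62.3   1.2 125.6]
0.9 [ 65.7   1.2 135. ]
0.95 [ 67.1   1.2 139.9]
1.0 [ 68.2   1.2 144.8]
```

View pics/w6.png

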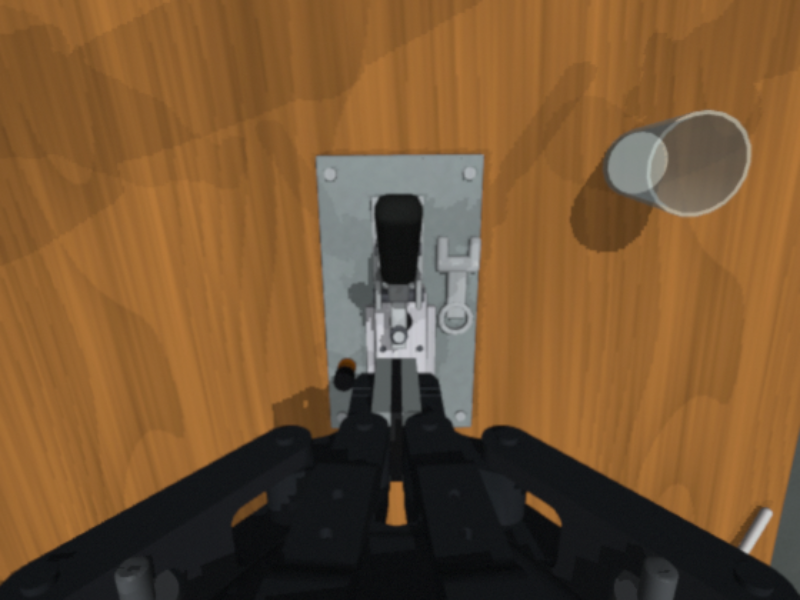

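The fingers are at (397,360), in line with the handle grip at (399,235). The spindle at (399,335) is raised over the seated cassette. Lowering in front of the grip, then starting along the arc.

Call:
play_rows(
  deltas=[
    [0,[0,1.5,30],[0,0,0]],
    [0,[0,1.5,60],[0,0,0]],
    [0,[8,1.5,72],[0,0,0]],
    [0,[15,1.5,75],[0,0,0]],
    [0,[20.5,1.5,78],[0,0,0]],
    [0,[26,1.5,81.5],[0,0,0]],
    [0,[32,1.5,86],[0,0,0]],
    [0,[32,1.5,86],[0,0,0]],
  ],
)

```text
clock: 9.5
tcp_pos: [0.5531, 0.0402, 0.1757]
orientation: [-2.298, -2.141, -0.003]
contact_force: [0.7, 0.1, -0.4]
grip_width: 0.0002
```

Run:
```python
from wp import *
o=r.get_obs(); print(o["tcp_pos"],o["contact_force"])
for q in (.3,.4,.45,.5,.55,.6,.65,.7): print(q,delta(o,H(q)))
```

```text
[0.55312563 0.04019521 0.17568667] [ 0.6692205   0.06746137 -0.36577457]
0.3 [ 0.  -0.1  0.1]
0.4 [ 7.5 -0.2  6.7]
0.45 [11.  -0.2 10.3]
0.5 [14.4 -0.2 14.1]
0.55 [17.5 -0.3 18. ]
0.6 [20.4 -0.3 22.1]
0.65 [23.1 -0.3 26.3]
0.7 [25.6 -0.3 30.7]
```

Call:
play_rows(
  deltas=[
    [0,[4,0,3.5],[0,0,0]],
    [0,[7.5,0,6.7],[0,0,0]],
    [0,[11,0,10.3],[0,0,0]],
    [0,[14.4,0,14.1],[0,0,0]],
    [0,[14.4,0,14.1],[0,0,0]],
  ],
)

```text
clock: 10.12
tcp_pos: [0.5542, 0.0549, 0.1614]
orientation: [-2.298, -2.141, -0.003]
contact_force: [-0.3, -0.3, 0.2]
grip_width: -0.0002
```

Run:
```python
from wp import *
o,im,d=grab("wrist"); print(o["tcp_pos"],o["contact_force"])
for q in (.5,.55,.6,.65,.7,.75,.8): print(q,delta(o,H(q)))
P=cloud("wrist",d,o); X=(P[...,:2]-c)@ux; Y=(P[...,:2]-c)@uy; Z=P[...,2]
k=(Z>.11)&(Z<.22)&(im.max(2)<70)&(abs(Y-.002)<.009)&(X>.09)&(X<.17)
for b in np.arange(.09,.165,.006):
    q=k&(abs(X-b)<.003); print(b.round(3),np.median(Z[q]).round(4) if q.any() else 0,q.sum())
```

```text
[0.55416072 0.05488809 0.16135198] [-0.26375086 -0.31012311  0.18214096]
0.5 [-0.3 -0.2 -0.3]
0.55 [ 2.8 -0.2  3.7]
0.6 [ 5.7 -0.3  7.7]
0.65 [ 8.4 -0.3 11.9]
0.7 [10.9 -0.3 16.3]
0.75 [13.2 -0.3 20.8]
0.8 [15.3 -0.3 25.3]
0.09 0.2119 207
0.096 0.2092 321
0.102 0.207 280
0.108 0.1899 659
0.114 0.2085 1765
0.12 0.1699 320
0.126 0.1743 380
0.132 0.1776 522
0.138 0.175 746
0.144 0.1706 7
0.15 0 0
0.156 0 0
0.162 0 0
```

Handle measures about 0.5 rad and follows the tip. Going on into the spring zone in small steps.

Call:
play_rows(
  deltas=[
    [0,[2.8,0,3.7],[0,0,0]],
    [0,[5.7,0,7.7],[0,0,0]],
    [0,[7.2,0,10],[0,0,0]],
  ],
)

```text
clock: 10.55
tcp_pos: [0.5548, 0.062, 0.1517]
orientation: [-2.298, -2.141, -0.003]
contact_force: [-1.6, -0.8, 6.9]
grip_width: 0.0
```

Call:
play_rows(
  deltas=[
    [0,[1.5,0,2.2],[0,0,0]],
    [0,[3,0,4.5],[0,0,0]],
    [0,[4,0,6.5],[0,0,0]],
  ],
)

```text
clock: 10.92
tcp_pos: [0.5551, 0.066, 0.1455]
orientation: [-2.298, -2.141, -0.003]
contact_force: [-1.4, -0.6, 6.3]
grip_width: 0.0001
```

Run:
```python
from wp import *
o=r.get_obs(); print(o["tcp_pos"],o["contact_force"])
for q in (.6,.65,.7,.75,.8,.85,.9,.95,1.): print(q,delta(o,H(q)))
```

```text
[0.55509779 0.06598119 0.14553145] [-1.41018343 -0.56477522  6.2955934 ]
0.6 [-5.4 -0.4 -8.1]
0.65 [-2.7 -0.4 -3.9]
0.7 [-0.2 -0.4  0.4]
0.75 [ 2.1 -0.5  4.9]
0.8 [ 4.2 -0.5  9.5]
0.85 [ 6.  -0.5 14.2]
0.9 [ 7.6 -0.5 18.9]
0.95 [ 9.  -0.5 23.7]
1.0 [10.1 -0.5 28.6]
```

Call:
play_rows(
  deltas=[
    [0,[1.1,0,2.5],[0,0,0]],
    [0,[2.1,0,5],[0,0,0]],
    [0,[3.2,0,7.2],[0,0,0]],
    [0,[4.2,0,9.5],[0,0,0]],
  ],
)

```text
clock: 11.42
tcp_pos: [0.5554, 0.0706, 0.1362]
orientation: [-2.298, -2.141, -0.004]
contact_force: [-3.0, 0.1, 5.2]
grip_width: -0.0002
```

Call:
play_rows(
  deltas=[
    [0,[0.9,0,2.5],[0,0,0]],
    [0,[1.8,0,4.7],[0,0,0]],
    [0,[2.6,0,7],[0,0,0]],
    [0,[3.2,0,8.5],[0,0,0]],
  ],
)

```text
clock: 11.92
tcp_pos: [0.5555, 0.074, 0.1274]
orientation: [-2.298, -2.141, -0.003]
contact_force: [-0.9, -0.1, 2.3]
grip_width: -0.0001
```

Run:
```python
from wp import *
o=r.get_obs(); print(o["tcp_pos"],o["contact_force"])
for q in (.8,.85,.9,.95,.97,1.): print(q,delta(o,H(q)))
```

```text
[0.55552229 0.07401935 0.12744565] [-0.94535648 -0.11814394  2.25881285]
0.8 [-3.8 -0.3 -8.6]
0.85 [-2.  -0.3 -3.9]
0.9 [-0.4 -0.3  0.8]
0.95 [ 0.9 -0.4  5.6]
0.97 [ 1.4 -0.4  7.6]
1.0 [ 2.  -0.4 10.5]
```

Call:
play_rows(
  deltas=[
    [0,[0.4,0,2],[0,0,0]],
    [0,[0.8,0,4],[0,0,0]],
    [0,[1.1,0,6],[0,0,0]],
    [0,[1.2,0,6.5],[0,0,0]],
  ],
)

```text
clock: 12.42
tcp_pos: [0.5554, 0.0751, 0.1206]
orientation: [-2.298, -2.141, -0.003]
contact_force: [-0.3, 0.0, -0.7]
grip_width: 0.0001
```

Run:
```python
from wp import *
o,im,d=grab("wrist"); print(o["tcp_pos"],o["contact_force"])
P=cloud("wrist",d,o); X=(P[...,:2]-c)@ux; Y=(P[...,:2]-c)@uy; Z=P[...,2]
k=(Z>.08)&(Z<.15)&(im.max(2)<70)&(abs(Y-.002)<.008)&(X>.125)&(X<.18)
for b in np.arange(.12,.18,.004):
    q=k&(abs(X-b)<.002); print(b.round(3),np.median(Z[q]).round(4) if q.any() else 0,q.sum())
```

```text
[0.5554342  0.07508435 0.12059379] [-0.32680851  0.04433779 -0.70397277]
0.12 0 0
0.124 0.115 2
0.128 0.1173 226
0.132 0.1183 441
0.136 0.1176 227
0.14 0.118 235
0.144 0.1186 250
0.148 0.119 241
0.152 0.1195 257
0.156 0.1199 267
0.16 0.1189 323
0.164 0.1154 153
0.168 0 0
0.172 0 0
0.176 0 0
```

The grip's upper face now slopes about 0.12 rad, so q ≈ 1.0, and its height is ~117.5 mm under the tip at 120.6 mm. Force is zero, so the clamp snapped over by itself. Backing off upward and checking.

Call:
play_rows(
  deltas=[
    [0,[0,0,-20],[0,0,0]],
    [0,[0,0,-55],[0,0,0]],
    [0,[-15,0,-95],[0,0,0]],
    [0,[-50,0,-130],[0,0,0]],
    [0,[-85,0,-150],[0,0,0]],
    [0,[-95,0,-150],[0,0,0]],
    [0,[-95,0,-150],[0,0,0]],
  ],
)

```text
clock: 13.35
tcp_pos: [0.5482, -0.0201, 0.2697]
orientation: [-2.298, -2.139, -0.002]
contact_force: [0.1, 0.3, -0.7]
grip_width: 0.0001
```

Run:
```python
from wp import *
o,im,d=grab("wrist"); print(o["tcp_pos"],o["contact_force"]); A=np.load("w1.npz")
P=cloud("wrist",d,o); X=(P[...,:2]-c)@ux*1e3; Y=(P[...,:2]-c)@uy*1e3; Z=P[...,2]*1e3
k=(Z>85)&(Z<150)&(im.max(2)<70)&(abs(Y-2)<8)&(X>85)&(X<165); f=np.polyfit(X[k&(X<155)],Z[k&(X<155)],1); print("grip slope",f[0],"q",1.12-np.arctan(f[0]))
t=(abs(Z-42)<2.5)&(abs(Y)<26)&(X<30)&(X>-110); print("cass X",np.percentile(X[t],[.5,2,98,99.5]))
P0=cloud("wrist",A["d"],dict(tcp_pos=A["tp"],orientation=A["ori"])); X0=(P0[...,:2]-c)@ux*1e3; Y0=(P0[...,:2]-c)@uy*1e3; Z0=P0[...,2]*1e3
for n,m in (("vial",lambda X,Y,Z:(Z>40)&(Z<50)&(Y>40)&(Y<80)&(X<-30)&(X>-90)),("wrench",lambda X,Y,Z:(Z>16)&(Z<25)&(Y<-38)&(Y>-68)&(X>-60)&(X<100))):
    for a in ((X0,Y0,Z0),(X,Y,Z)): q=m(*a); print(n,a[0][q].mean().round(1),a[1][q].mean().round(1),q.sum())
o2,s,ds=grab("side"); o3,sc,dsc=grab("scene")
S=cv2.resize(s[165:255,235:355],(400,300),interpolation=cv2.INTER_CUBIC); C=cv2.resize(sc[175:265,200:320],(400,300),interpolation=cv2.INTER_CUBIC)
save("end",np.hstack([cv2.resize(im,(400,300)),np.vstack([S])])); save("end",np.vstack([np.hstack([cv2.resize(im,(400,300)),S]),np.hstack([C,cv2.resize(im[60:270,180:400],(400,300))])]))
```

```text
[ 0.54822814 -0.02007843  0.26973142] [ 0.08313627  0.28299786 -0.71957207]
grip slope 0.12056406781028405 q 1.000015050602356
cass X [-69.18465419 -68.26276478  14.49998891  16.14030203]
vial -59.5 49.7 177
vial -59.6 49.7 175
wrench 19.6 -52.2 1000
wrench 19.5 -52.2 1026
```

View pics/end.png

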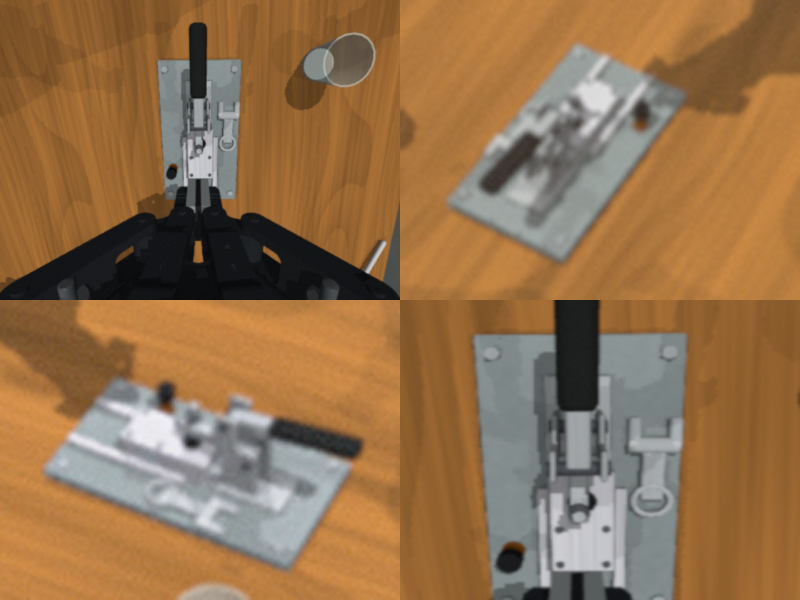

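Run:
```python
from wp import *
o,im,d=grab("wrist"); P=cloud("wrist",d,o); X=(P[...,:2]-c)@ux*1e3; Y=(P[...,:2]-c)@uy*1e3; Z=P[...,2]*1e3
for y in (-19,-16,15,18):
    m=(abs(Y-y)<1.5); t=m&(abs(Z-42)<2.5)&(X>-100)&(X<30); s=m&(abs(Z-34)<2.5)&(X>0)&(X<40)
    print(y,"cass X",np.percentile(X[t],[1,99]).round(1),"stop X",np.percentile(X[s],[1,5,50,99]).round(1) if s.any() else None,s.sum())
    q=m&(X>8)&(X<28); i=np.argsort(X[q]); print("   ",list(zip(X[q][i].round(0).astype(int).tolist(),Z[q][i].round(0).astype(int).tolist()))[::2])
```

```text
-19 cass X [-68.9  16.1] stop X None 0
    [(8, 42), (9, 42), (11, 43), (11, 41), (13, 43), (14, 42), (16, 43), (17, 42), (23, 327), (24, 327), (24, 326), (24, 326), (25, 326), (25, 327), (25, 327), (25, 327), (26, 326), (26, 326), (26, 327), (26, 16), (26, 327), (26, 326), (27, 326), (27, 326), (27, 326), (27, 327), (27, 325), (27, 326), (27, 328), (28, 326), (28, 18), (28, 327), (28, 326), (28, 327)]
-16 cass X [-68.7  10.6] stop X None 0
    [(8, 43), (9, 42), (10, 42), (11, 43)]
15 cass X [-67.9  15. ] stop X [27.  27.1 28.6 29.9] 3
    [(8, 43), (8, 43), (10, 43), (11, 43), (11, 43), (12, 43), (13, 44), (14, 43), (16, 42), (27, 106)]
18 cass X [-67.1  10.1] stop X None 0
    [(8, 42), (9, 42), (11, 42), (28, 107)]
```

From here the side plates hide the cassette front. I'll go back to the pose used after seating and compare like with like.

Call:
play_rows(
  deltas=[
    [0,[-30,1,-10],[0,0.1,0]],
    [0,[-65,3,-10],[0,0.2,0]],
    [0,[-100,5,-8],[0,0.3,0]],
    [0,[-130,6,-5],[0,0.4,0]],
    [0,[-144,7,-5],[0,0.43,0]],
    [0,[-144,7,-5],[0,0.43,0]],
    [0,[-144,7,-5],[0,0.43,0]],
  ],
)

```text
clock: 14.42
tcp_pos: [0.5459, -0.1604, 0.274]
orientation: [-2.051, -1.921, -0.449]
contact_force: [0.4, 0.1, 0.9]
grip_width: -0.0001
```

Run:
```python
from wp import *
o,im,d=grab("wrist"); print(o["tcp_pos"]); A=np.load("w5.npz")
for n,oo,dd in (("after push",dict(tcp_pos=A["tp"],orientation=A["ori"]),A["d"]),("now",o,d)):
    P=cloud("wrist",dd,oo); X=(P[...,:2]-c)@ux*1e3; Y=(P[...,:2]-c)@uy*1e3; Z=P[...,2]*1e3
    for y in (-18,-12,12,18):
        m=(abs(Y-y)<2); t=m&(abs(Z-42)<2.5)&(X>-100)&(X<30); s=m&(abs(Z-34)<2.5)&(X>0)&(X<40)
        print(n,y,"cass",np.percentile(X[t],[1,99]).round(1),"z",np.median(Z[t]).round(1),"stop from",np.percentile(X[s],2).round(1) if s.any() else None)
```

```text
[ 0.54589164 -0.1603844   0.27399419]
after push -18 cass [-69.2  18.1] z 42.9 stop from 22.2
after push -12 cass [-70.3  18. ] z 42.9 stop from 22.3
after push 12 cass [-70.4  18.1] z 42.8 stop from 22.2
after push 18 cass [-70.2  18.1] z 42.7 stop from 22.2
now -18 cass [-69.5  17.6] z 42.9 stop from 22.1
now -12 cass [-69.   17.5] z 42.9 stop from 21.9
now 12 cass [-70.5  17.3] z 42.7 stop from 21.7
now 18 cass [-70.3  17.7] z 42.8 stop from 21.9
```

Seen from the same pose, the cassette hasn't moved relative to the stop, within noise. The handle is at its stop and the robot is touching nothing. Handing in.

```bash
python3 -c "
from bench import r
print(r.hand_in())"
```

```text
the job is handed in; nothing more can be done
None
```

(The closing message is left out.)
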